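Hang the slotted microphone bracket on the rack's stud

ROBOT

A 6-joint arm with a two-finger parallel gripper is mounted at the origin on the work surface. World frame = base frame: x ahead of the robot, y to its left, z up, the work surface at z = 0. Lengths are in m, angles in rad, forces in N, time in s.
With the tool pointing down it reaches from about 0.35 to 0.95 m from the base axis. Payload 17.4 kg.
Tool frame: the origin (TCP) lies on the centre line of the jaws, within the pads' length; the fingertips stand 11 mm ahead of it and the grasp point (between the pads) lies 8 mm behind it (ctrl.tip_extent is the z of the fingertips in the tool frame, in m); z points along the fingers, y is the direction in which the jaws open and shut (so a half turn about z gives the same grasp; the last joint's range is limited). The gripper opens to 93 mm and grips with 3 to 60 N. Pads are 15 mm wide; open, the fingers measure 128 mm over their backs; the gripper's body (75 mm by 188 mm) begins 65 mm behind the grasp point.
Start: joints at [-1.194, 0.116, 1.442, -0, 1.584, -0.038], TCP at [0.272, -0.618, 0.23] pointing down, gripper open.
Joint ranges: [-2.83, 2.83], [-0.83, 2.19], [0.07, 2.5], [-1.14, 4.28], [0.01, 3], [-2.97, 2.97]. Speed limits (rad/s): [1.89, 1.89, 2.22, 3.14, 3.14, 3.14].

INTERFACE

Orientations are given as a 3x3 rotation matrix whose columns are the frame's x, y, z axes.
In Python, from plant import ctrl gives the robot as it stands.
- The arm moves only by the shell command python3 -m jog 'ROWS' [FORCE]. ROWS is JSON, a list of rows, each an object of numbers: "hand": the opening, from 0 (shut) to 1 (fully open); "x", "y", "z": the shift along the tool's x, y, z in cm; "spin": the turn about the tool's z in degrees. In form: [{"hand": .., "x": .., "y": .., "z": .., "spin": ..}, ...]. A call has 1 to 12 rows; each row is the pose to reach, as a shift and turn from the pose commanded when the call began, along the tool's axes at that moment; what a row does not reach only later rows make up. A row lasts 1/10 s, in which the tool goes at most 50 mm and 8.59 degrees, less where a joint would pass 70% of its speed; a pose out of reach is approached as far as the arm can. A call with a gripper value outside its range is refused whole. The fingers move at their own pace and stop on an object; FORCE is the grip in N (left out, the last holds). Time passes only in rows, so rows that repeat a pose let the fingers close. It gives the time, the measured TCP pose, the force and the opening at its end, in the units of the state.
- ctrl.sense(): the state, without advancing time (a new reading comes with each control period).
- ctrl.read_camera(name): name is "side" or "top"; returns (picture, depth): 480x640x3 uint8, red, green, blue; 480x640 float32, m along the optical axis (not along the pixel's ray), 0 where there is no reading.
- ctrl.camera_info(name): a dict with "camera_matrix" (3x3 intrinsics, pixels), "world_from_camera" (4x4, takes a point from camera to world coordinates). Camera axes: x right, y down, z forward; pixel columns grow to the right and rows downward; lengths in m; the calibration is good to about 2 mm. A picture is of the moment at which its call begins. camera_info takes no time and is no camera call.
- ctrl.job_done(): hands the job in, once; it reports no verdict.
The state is a dict: "time_s": time; "joint_pos": joint angles; "qvel": joint speeds; "tau": joint torques, N m; "eef_pos": TCP position; "tcp_rot": TCP orientation; "ft_force": force on the tool from outside, world axes, zero at the start; "moment": the same for the moment, N m; "opening": finger opening in m.
Only numpy, scipy, OpenCV 4.12 (cv2) and the standard library are available. Lean on these libraries where they do the work, as an engineer would, in place of code of your own. Each camera call takes 0.05 s, during which the arm holds its last target. There are 200 camera calls.

TASK

Take the angle bracket whose slot opens at its side edge (not the one with just a hole) and hang it on the headed stud of the table rack: slide the slot sideways over the stud, behind its head, as far as the slot goes, then lower the bracket until the notch at the slot's end rests on the stud, and let go so that it hangs upright with its tray to the front. The stud has been clamped by hand at some unknown height in its adjusting slot, so feel for it and work gently, never loading the rack with more than 25 N, and leave the other things where they are.

Things in the scene. Friction and masses are not known exactly. Their poses are not given: they have to be found in the camera images.
- bracket_grip (a point): Slotted steel bracket (0.32 kg, loose, stands on its tray): centre of its top grip flange, 10 thick (x), 44 wide (y), 24 tall, 142 mm above the flat underside. Bracket axes, same at its other points: x square to the upright plate, to the tray side; y along the plate; z up. A neck 44 wide goes down to 92 mm above the underside; below it the plate is 90 wide. Plate 5 mm thick, centred on x = 0.
- bracket_foot (a point): Slotted bracket: middle of the upright plate's foot, level with the flat underside (142 mm below bracket_grip). The tray is 90 wide (y), 6 thick, and runs from the plate to x = +60; a lip 18 mm tall stands along its front edge. The underside of plate and tray is one flat face.
- bracket_mouth (a point): Slotted bracket: centre of the slot's open mouth, at the plate's +y edge (y = 45), 56 mm above the underside. From here a level channel 11 mm high runs through the plate to y = -6, where it ends.
- bracket_seat (a point): Slotted bracket: where the middle of the stud's shank lies when the bracket hangs: y = 0, 66 mm above the underside (76 below bracket_grip, 10 above the channel's middle). The notch here, 12 mm wide (y -6 to 6), rises from the channel's inner end to 70 mm above the underside.
- rack_mark (a point): Fixed table rack: middle of the dark vertical adjusting slot on the front face of its right-hand post (30 x 30 mm), 150 mm above the table, 26 below the post's top. x points out of the front face, away from the robot; y along the front to the other post; z up. The rest of the rack (2 radios, 20 mm behind the face, 280 wide in all) is on the +y side, no higher. The -y side is clear.
- rack_foot (a point): The post's front face at table level, 150 mm straight below rack_mark. The stud itself is not measured: it points along +x out of the post's middle (y = 0), clamped anywhere from 20 mm below to 20 mm above rack_mark, and does not slip. Its shank is 8 mm in diameter, 11 mm long from face to head; its head is a disc 22 mm in diameter, 4 mm thick (x 11 to 15).
- holed_grip (a point): Same point on the other angle bracket, which has the same outline and size but only a closed 12 mm hole in place of the slot. Not to be used; leave it standing.
- handheld: Black handheld radio standing on the table, 36 x 58 x 115 mm plus a 60 mm aerial; origin in the middle of its underside. Leave it alone.
- mic: Black hand microphone lying on the table, 85 x 55 x 28 mm; origin in the middle of its underside. Leave it alone.
Mind the look-alikes: they are no part of the job. Leave any brown or red look-alike of the part that bears bracket_grip alone.

How it is judged:
On the way, in this order (a step that is already met when the one before it is completed fails the run):
1. the slotted bracket is lifted clear of the table (height (world z) of bracket_grip above 0.167 m), for 0.1 s.
2. the stud is at the inner end of the slot, behind the head (x of bracket_seat in the frame of rack_mark between 0 and 0.0125 m and y of bracket_seat in the frame of rack_mark between -0.007 and 0.007 m and z of bracket_seat in the frame of rack_mark between -0.022 and 0.038 m), for 0.1 s.
At the end, for the whole second after the job is handed in: The slotted bracket hangs released and at rest on the stud, stud in the notch: its seat point within 5 mm sideways and 24 mm in height of the rack mark, 0 to 12.5 mm before the post face, leaning under 0.15 rad, within 0.2 rad of parallel with the rack front, weight on the rack (x of bracket_seat in the frame of rack_mark between 0 and 0.0125 m and y of bracket_seat in the frame of rack_mark between -0.005 and 0.005 m and z of bracket_seat in the frame of rack_mark between -0.024 and 0.024 m and angle between bracket_seat's own z axis and vertical below 0.15 rad and angle between the y axis of bracket_seat and the y axis of rack_mark, either way round below 0.2 rad and contact force between bracket and rack above 0.5 N and linear speed of bracket below 0.02 m/s); the robot touches nothing.
It fails at once if the rack or its stud is loaded with more than 25 N (contact force between rack and anything else above 25 N).
It fails at once if the bracket with the hole is moved more than 20 mm (distance of holed_grip from where it was at the start of the episode above 0.02 m).
It fails at once if the handheld radio is moved more than 20 mm (distance of handheld from where it was at the start of the episode above 0.02 m).
It fails at once if the microphone is moved more than 20 mm (distance of mic from where it was at the start of the episode above 0.02 m).
It also fails if it takes over 53 s, if anything falls off the work surface, if the arm or the gripper's body presses on something with over 40 N, if the wrist force passes 120 N, or if a joint passes its speed limit or range.

## Working session

There is one attempt and no reset: what is moved stays moved. The work goes in short steps, Python scripts to look and compute and a shell command to move; the robot and the scene stay as the last step left them, time stands still between calls to the robot, and variables do not carry over. Pictures are saved under pics/ and viewed, about 8 in all and at most 12, crops included, and the job is handed in when it is done.

```bash
mkdir -p pics; ls; cat > h.py <<'E'
import numpy as np, cv2
from plant import ctrl
def snap(n,f):
    p,d=ctrl.read_camera(n); cv2.imwrite(f'pics/{f}.png',p[:,:,::-1]); np.save(f'pics/{f}.npy',d); return p,d
def pt(n,f,u,v,r=1):
    d=np.load(f'pics/{f}.npy'); w=d[v-r:v+r+1,u-r:u+r+1]; z=np.median(w[w>0])
    return at(n,u,v,z)
def at(n,u,v,z):
    i=ctrl.camera_info(n);K=np.array(i['camera_matrix']);T=np.array(i['world_from_camera'])
    return (T@np.r_[z*np.linalg.solve(K,[u,v,1]),1])[:3]
E
python3 - <<'E'
from h import *
snap('top','t0');snap('side','s0')
for n in('top','side'):print(ctrl.camera_info(n))
print(ctrl.sense())
E
```

```text
pics
{'camera_matrix': array([[583.97336276,   0.        , 321.10391594],
       [  0.        , 583.97336276, 231.843239  ],
       [  0.        ,   0.        ,   1.        ]]), 'world_from_camera': array([[-0.10349603, -0.97223866,  0.20985845,  0.30938832],
       [-0.99462876,  0.10148086, -0.02037809, -0.05931965],
       [-0.00148424, -0.2108403 , -0.97751939,  1.08411922],
       [ 0.        ,  0.        ,  0.        ,  1.        ]])}
{'camera_matrix': array([[531.38724527,   0.        , 318.80349898],
       [  0.        , 531.38724527, 245.41276328],
       [  0.        ,   0.        ,   1.        ]]), 'world_from_camera': array([[-0.99718777, -0.02149046,  0.07179636,  0.4352193 ],
       [-0.07193936,  0.54301467, -0.836636  ,  0.85429154],
       [-0.02100678, -0.83944817, -0.5430336 ,  0.70955346],
       [ 0.        ,  0.        ,  0.        ,  1.        ]])}
{'time_s': 0.1, 'joint_pos': array([-1.19377300e+00,  1.16471759e-01,  1.44220261e+00, -2.93498529e-05,
        1.58399013e+00, -3.78184222e-02]), 'qvel': array([-0.00048191, -0.00134483, -0.00082902,  0.00195323, -0.00023058,
        0.0017478 ]), 'tau': array([ 1.58059491e-03, -7.22893023e+01, -6.23867297e+01,  7.81769422e-02,
        2.28127639e-02, -1.23284951e-05]), 'eef_pos': array([ 0.27196601, -0.61760193,  0.22895367]), 'tcp_rot': array([[ 9.15180267e-01,  4.03044540e-01, -4.21888116e-04],
       [ 4.03044761e-01, -9.15179736e-01,  9.85752860e-04],
       [ 1.11988534e-05, -1.07218136e-03, -9.99999425e-01]]), 'ft_force': array([ 0.04298579, -1.46134249, -0.08869924]), 'moment': array([ 0.01707816,  0.00589646, -0.03271023]), 'opening': 0.09249194776835548}
```

View pics/t0.png

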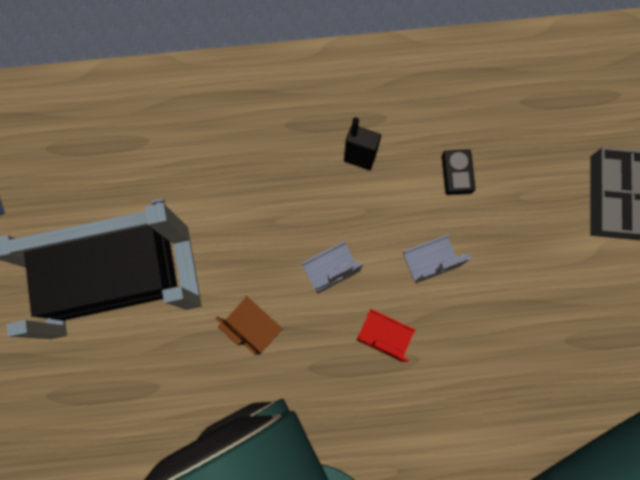

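View pics/s0.png

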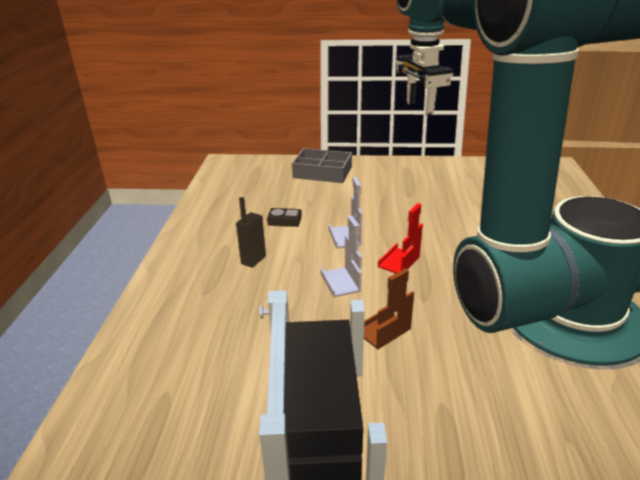

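```bash
python3 - <<'E'
import cv2,numpy as np
s=cv2.imread('pics/s0.png');t=cv2.imread('pics/t0.png')
a=cv2.resize(s[170:330,240:400],(560,560),interpolation=cv2.INTER_CUBIC)
cv2.imwrite('pics/c1.png',a)
b=np.vstack([cv2.resize(t[230:300,290:480],(760,280),interpolation=cv2.INTER_CUBIC),cv2.resize(t[190:260,100:290],(760,280),interpolation=cv2.INTER_CUBIC)])
cv2.imwrite('pics/c2.png',b)
E
```

```text
(no output)
```

View pics/c1.png

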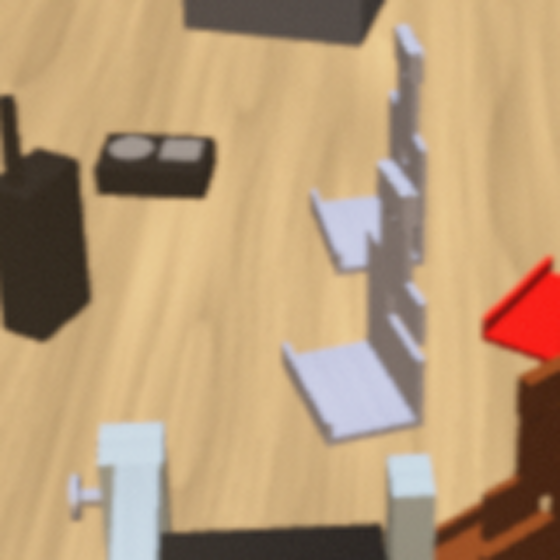

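View pics/c2.png

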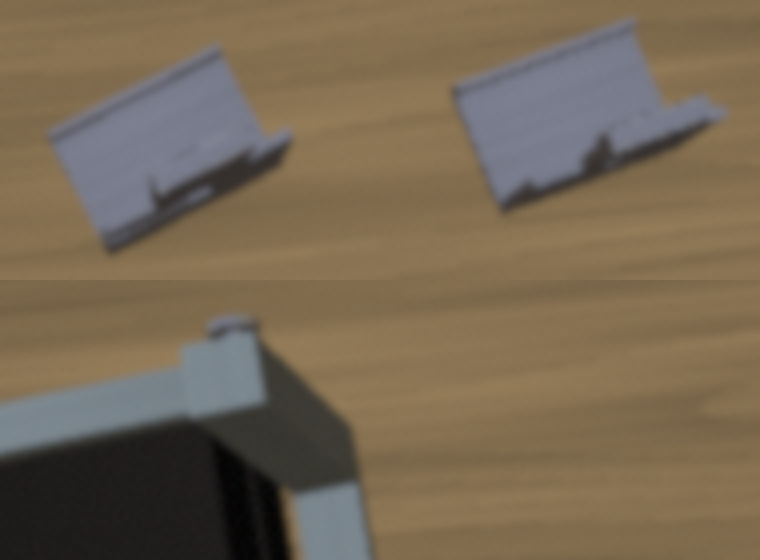

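```bash
cat > m.py <<'E'
from h import *
def cloud(n,f):
    d=np.load(f'pics/{f}.npy');v,u=np.mgrid[:480,:640];i=ctrl.camera_info(n);K=np.array(i['camera_matrix']);T=np.array(i['world_from_camera'])
    P=np.stack([(u-K[0,2])/K[0,0]*d,(v-K[1,2])/K[1,1]*d,d],-1)@T[:3,:3].T+T[:3,3]
    P[d<=0]=np.nan
    return P
def rect(Q):
    r=cv2.minAreaRect((Q[:,:2]*1000).astype(np.float32)); return len(Q),r,np.median(Q[:,2]).round(4)
if __name__=='__main__':
    for n,f in(('top','t0'),('side','s0')):
        P=cloud(n,f)
        boxes=dict(br=(0.40,0.56,-0.16,0.02),rk=(0.40,0.62,0.1,0.32))
        if n=='top':
            print('lip/brk px',[ (c,P[c[1],c[0]].round(3)) for c in((303,265),(344,243),(317,291),(330,268),(157,205),(157,212))])
        p=P.reshape(-1,3)
        for lab,(lo,hi) in dict(top=(.147,.16),tray=(.003,.010)).items():
            b=boxes['br'];m=(p[:,0]>b[0])&(p[:,0]<b[1])&(p[:,1]>b[2])&(p[:,1]<b[3])&(p[:,2]>lo)&(p[:,2]<hi)
            if m.sum()>3:print(n,'br',lab,rect(p[m]))
        b=boxes['rk'];m=(p[:,0]>b[0])&(p[:,0]<b[1])&(p[:,1]>b[2])&(p[:,1]<b[3])&(p[:,2]>.168)&(p[:,2]<.185)
        if m.sum()>3:
            q=p[m];print(n,'rk',rect(q)); k=q[:,1]<q[:,1].min()+.03;print(q[k].min(0),q[k].max(0))
    P=cloud('side','s0')
    print('stud side',[(u,v,P[v,u].round(3)) for v in range(304,322,2) for u in (261,262,263)])
E
python3 m.py
```

```text
lip/brk px [((303, 265), array([ 0.482, -0.042,  0.003])), ((344, 243), array([ 0.513, -0.122,  0.017])), ((317, 291), array([ 0.427, -0.063,  0.036])), ((330, 268), array([ 0.471, -0.091,  0.006])), ((157, 205), array([0.576, 0.18 , 0.176])), ((157, 212), array([0.564, 0.18 , 0.176]))]
top br top (181, ((444.9945373535156, -103.32615661621094), (10.405112266540527, 43.393367767333984), 22.30962562561035), np.float64(0.1541))
top br tray (1499, ((479.9443359375, -70.08091735839844), (179.73526000976562, 159.7223358154297), 89.81006622314453), np.float64(0.0051))
top rk (1438, ((555.7670288085938, 244.09352111816406), (31.46800994873047, 155.8058624267578), 6.584831237792969), np.float64(0.1758))
[0.54621162 0.16518894 0.1684111 ] [0.57941043 0.1951361  0.18136362]
side br top (81, ((445.2573547363281, -99.36766052246094), (11.584208488464355, 49.57604217529297), 20.218505859375), np.float64(0.1533))
side br tray (658, ((482.37030029296875, -67.36312866210938), (169.92588806152344, 147.41954040527344), 88.42750549316406), np.float64(0.0059))
side rk (994, ((554.380859375, 245.08120727
[... 628 characters left out ...]
8, 0.189, 0.149])), (263, 310, array([0.587, 0.189, 0.149])), (261, 312, array([0.589, 0.196, 0.15 ])), (262, 312, array([0.588, 0.191, 0.147])), (263, 312, array([0.586, 0.193, 0.148])), (261, 314, array([0.589, 0.198, 0.148])), (262, 314, array([0.588, 0.194, 0.144])), (263, 314, array([0.587, 0.191, 0.143])), (261, 316, array([0.589, 0.2  , 0.146])), (262, 316, array([0.588, 0.196, 0.142])), (263, 316, array([ 0.625,  0.029, -0.002])), (261, 318, array([0.589, 0.2  , 0.141])), (262, 318, array([0.588, 0.197, 0.139])), (263, 318, array([0.623, 0.038, 0.001])), (261, 320, array([ 0.626,  0.043, -0.001])), (262, 320, array([ 0.624,  0.042, -0.001])), (263, 320, array([0.622, 0.044, 0.001]))]
```

```bash
python3 - <<'E'
from m import *
for n,f in(('top','t0'),('side','s0')):
    p=cloud(n,f).reshape(-1,3);p=p[~np.isnan(p[:,0])]
    q=p[(p[:,0]>.535)&(p[:,0]<.62)&(p[:,1]>.15)&(p[:,1]<.201)&(p[:,2]>.173)&(p[:,2]<.179)]
    q=q[q[:,1]<q[:,1].min()+.026]
    print(n,'posttop',rect(q))
    # front edge of rack top
    q=p[(p[:,0]>.5)&(p[:,0]<.62)&(p[:,1]>.15)&(p[:,1]<.33)&(p[:,2]>.170)&(p[:,2]<.18)]
    print(rect(q))
    for a,b in((.17,.18),(.18,.19),(.19,.2),(.2,.21),(.22,.24),(.26,.28),(.3,.32)):
        s=q[(q[:,1]>a)&(q[:,1]<b)]
        if len(s):print((a+b)/2,len(s),np.percentile(s[:,0],[2,98]).round(4))
    h=p[(p[:,0]>.582)&(p[:,0]<.60)&(p[:,1]>.16)&(p[:,1]<.22)&(p[:,2]>.12)&(p[:,2]<.165)]
    print('head',len(h),h.min(0),h.max(0),np.median(h,0))
    l=np.load(f'pics/{f}.npy')
E
python3 -m jog '[{"hand":1,"x":36.6,"y":-40.25,"z":0,"spin":-88},{"hand":1,"x":36.6,"y":-40.25,"z":0,"spin":-88},{"hand":1,"x":36.6,"y":-40.25,"z":0,"spin":-88},{"hand":1,"x":36.6,"y":-40.25,"z":0,"spin":-88},{"hand":1,"x":36.6,"y":-40.25,"z":0,"spin":-88},{"hand":1,"x":36.6,"y":-40.25,"z":0,"spin":-88},{"hand":1,"x":36.6,"y":-40.25,"z":0,"spin":-88},{"hand":1,"x":36.6,"y":-40.25,"z":0,"spin":-88},{"hand":1,"x":36.6,"y":-40.25,"z":0,"spin":-88},{"hand":1,"x":36.6,"y":-40.25,"z":0,"spin":-88},{"hand":1,"x":36.6,"y":-40.25,"z":0,"spin":-88},{"hand":1,"x":36.6,"y":-40.25,"z":0,"spin":-88}]' 20
```

```text
top posttop (278, ((563.0120849609375, 180.49700927734375), (31.1938533782959, 26.552583694458008), 6.799550533294678), np.float64(0.1759))
(1480, ((555.2090454101562, 248.92724609375), (31.46800994873047, 165.53749084472656), 6.584831237792969), np.float64(0.1758))
0.175 119 [0.5486 0.5781]
0.185 123 [0.5475 0.5776]
0.195 108 [0.5471 0.5764]
0.20500000000000002 82 [0.5469 0.5671]
0.22999999999999998 163 [0.5439 0.5646]
0.27 165 [0.5394 0.5598]
0.31 168 [0.5349 0.5556]
head 61 [0.58660052 0.17498153 0.13984873] [0.59351792 0.19508643 0.15767608] [0.5896834  0.18398022 0.1524141 ]
side posttop (185, ((562.9287109375, 183.24766540527344), (29.75602912902832, 27.061111450195312), 6.028714179992676), np.float64(0.176))
(1054, ((553.4563598632812, 250.09042358398438), (29.4877872467041, 162.53074645996094), 7.953037261962891), np.float64(0.176))
0.175 64 [0.5493 0.5786]
0.185 81 [0.5477 0.5769]
0.195 76 [0.5467 0.5758]
0.20500000000000002 69 [0.5481 0.5748]
0.22999999999999998 117 [0.5447 0.5644]
0.27 132 [0.54   0.5601]
0.31 143 [0.5361 0.5561]
head 55 [0.58219952 0.18205896 0.13888298] [0.59148264 0.20236278 0.15678644] [0.58849427 0.19248263 0.14796795]
time_s: 1.3
eef_pos: [0.4456, -0.0978, 0.2295]
tcp_rot: [[-0.377, 0.926, 0.0], [0.926, 0.377, 0.001], [0.001, 0.001, -1.0]]
ft_force: [-0.6, -0.3, -0.6]
opening: 0.0929
```

```bash
python3 -m jog '[{"hand":1,"x":0,"y":0,"z":3,"spin":0},{"hand":1,"x":0,"y":0,"z":6,"spin":0},{"hand":1,"x":0,"y":0,"z":8,"spin":0},{"hand":1,"x":0,"y":0,"z":9.3,"spin":0},{"hand":1,"x":0,"y":0,"z":9.3,"spin":0},{"hand":0,"x":0,"y":0,"z":9.3,"spin":0},{"hand":0,"x":0,"y":0,"z":9.3,"spin":0},{"hand":0,"x":0,"y":0,"z":9.3,"spin":0},{"hand":0,"x":0,"y":0,"z":9.3,"spin":0},{"hand":0,"x":0,"y":0,"z":9.3,"spin":0},{"hand":0,"x":0,"y":0,"z":9.3,"spin":0},{"hand":0,"x":0,"y":0,"z":9.3,"spin":0}]' 25
```

```text
time_s: 2.5
eef_pos: [0.4448, -0.1019, 0.1367]
tcp_rot: [[-0.371, 0.929, 0.0], [0.929, 0.371, 0.0], [-0.0, 0.0, -1.0]]
ft_force: [0.1, 0.6, 0.2]
opening: 0.0414
```

```bash
python3 -m jog '[{"hand":0,"x":0,"y":0,"z":0,"spin":0},{"hand":0,"x":0,"y":0,"z":0,"spin":0},{"hand":0,"x":0,"y":0,"z":0,"spin":0},{"hand":0,"x":0,"y":0,"z":0,"spin":0},{"hand":0,"x":0,"y":0,"z":0,"spin":0},{"hand":0,"x":0,"y":0,"z":0,"spin":0},{"hand":0,"x":0,"y":0,"z":0,"spin":0}]' 30
```

```text
time_s: 3.2
eef_pos: [0.4448, -0.1019, 0.1366]
tcp_rot: [[-0.371, 0.929, -0.0], [0.929, 0.371, 0.0], [0.0, -0.0, -1.0]]
ft_force: [0.1, -0.5, 0.3]
opening: 0.0101
```

```bash
python3 -m jog '[{"hand":0,"x":0,"y":0,"z":-1,"spin":0},{"hand":0,"x":0,"y":0,"z":-3,"spin":0},{"hand":0,"x":0,"y":0,"z":-5,"spin":0},{"hand":0,"x":0,"y":0,"z":-7,"spin":0},{"hand":0,"x":0,"y":0,"z":-8.5,"spin":0},{"hand":0,"x":0,"y":0,"z":-8.8,"spin":0},{"hand":0,"x":0,"y":0,"z":-8.8,"spin":0},{"hand":0,"x":0,"y":0,"z":-8.8,"spin":0}]' 30
```

```text
time_s: 4.0
eef_pos: [0.4445, -0.1018, 0.2237]
tcp_rot: [[-0.371, 0.929, -0.001], [0.929, 0.371, 0.0], [0.001, -0.001, -1.0]]
ft_force: [0.1, 0.3, -4.5]
opening: 0.0099
```

Gripped (10 mm opening, about 4.5 N weight, in line with the bracket plus sag). Now over to the start pose beside the stud.

```bash
python3 -m jog '[{"hand":0,"x":1,"y":1.6,"z":0,"spin":2},{"hand":0,"x":4,"y":6,"z":0,"spin":4},{"hand":0,"x":7,"y":10.5,"z":0,"spin":8},{"hand":0,"x":9,"y":14,"z":0,"spin":11},{"hand":0,"x":11,"y":17.5,"z":0,"spin":14},{"hand":0,"x":13,"y":20.5,"z":0,"spin":15.7},{"hand":0,"x":13.8,"y":21.4,"z":0,"spin":15.7},{"hand":0,"x":13.8,"y":21.4,"z":0,"spin":15.7},{"hand":0,"x":13.8,"y":21.4,"z":0,"spin":15.7},{"hand":0,"x":13.8,"y":21.4,"z":0,"spin":15.7},{"hand":0,"x":13.8,"y":21.4,"z":0,"spin":15.7}]' 30
python3 - <<'E'
from m import *
snap('side','s1');snap('top','t1')
s=cv2.imread('pics/s1.png')
cv2.imwrite('pics/c3.png',cv2.resize(s[180:340,200:360],(590,590),interpolation=cv2.INTER_CUBIC))
print(ctrl.sense()['eef_pos'],ctrl.sense()['ft_force'])
for n,f in(('top','t1'),('side','s1')):
    p=cloud(n,f).reshape(-1,3);p=p[~np.isnan(p[:,0])]
    q=p[(p[:,0]>.6)&(p[:,0]<.66)&(p[:,1]>.03)&(p[:,1]<.18)&(p[:,2]>.085)&(p[:,2]<.1)]
    if len(q)>5: print(n,'tray',rect(q),np.percentile(q,[2,98],axis=0))
E
```

```text
time_s: 5.1
eef_pos: [0.592, 0.1047, 0.2249]
tcp_rot: [[-0.105, 0.995, 0.0], [0.995, 0.105, -0.0], [-0.0, 0.0, -1.0]]
ft_force: [0.4, -0.4, -2.1]
opening: 0.0099
[0.59212855 0.10494179 0.22497195] [-6.66443459e-01  2.55729314e-03 -2.95017448e+00]
top tray (152, ((626.8485717773438, 67.31929016113281), (54.052799224853516, 13.047464370727539), 6.7602858543396), np.float64(0.0941)) [[0.60630214 0.05942333 0.08970847]
 [0.65313399 0.07520261 0.09750226]]
side tray (838, ((624.8381958007812, 110.61328887939453), (49.44394302368164, 95.46076965332031), 3.486983299255371), np.float64(0.094)) [[0.60245622 0.06647459 0.08943302]
 [0.64911574 0.15548766 0.09716493]]
```

View pics/c3.png

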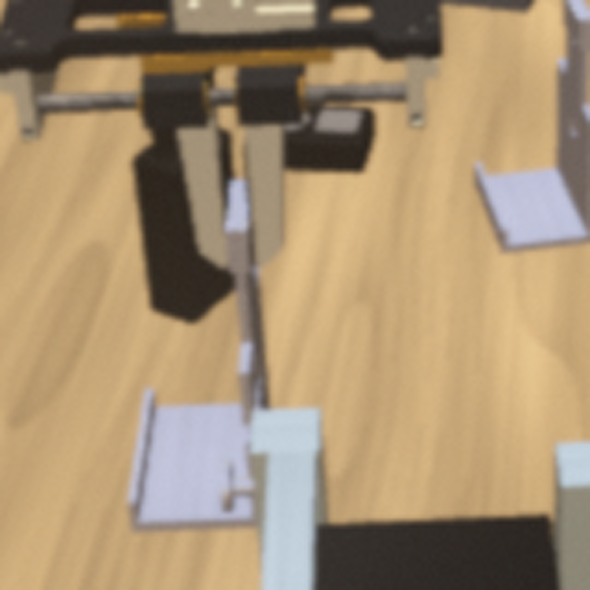

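```bash
python3 - <<'E'
from m import *
from scipy.optimize import minimize_scalar
def proj(n,X):
    i=ctrl.camera_info(n);T=np.linalg.inv(np.array(i['world_from_camera']));c=T[:3,:3]@X+T[:3,3];q=np.array(i['camera_matrix'])@c;return q[:2]/q[2]
for f in('s0','s1'):
    P=cloud('side',f)
    m=(P[...,0]>.582)&(P[...,0]<.60)&(P[...,1]>.165)&(P[...,1]<.215)&(P[...,2]>.12)&(P[...,2]<.165)
    v,u=np.nonzero(m);print(f,'head px',u.min(),u.max(),v.min(),v.max(),u.mean(),v.mean())
    c=np.array([(u.min()+u.max())/2,(v.min()+v.max())/2])
    for y in(.183,.186):
      for vv in (c[1],v.mean()):
        r=minimize_scalar(lambda z:(proj('side',np.array([.590,y,z]))[1]-vv)**2,bounds=(.1,.2),method='bounded');print(y,vv,round(r.x,4),proj('side',np.array([.590,y,r.x])))
P=cloud('side','s1')
m=(P[...,1]>.135)&(P[...,1]<.165)&(P[...,0]>.56)&(P[...,0]<.61)&(P[...,2]>.1)
for v in np.unique(np.nonzero(m)[0]):
    q=P[v][m[v]];print(v,np.nonzero(m[v])[0][[0,-1]],q.mean(0).round(4),q[:,0].min().round(4),q[:,0].max().round(4))
E
```

```text
s0 head px 260 266 306 318 261.90909090909093 311.96363636363634
0.183 312.0 0.1397 [262.13479614 311.99991428]
0.183 311.96363636363634 0.1397 [262.13107554 311.96354623]
0.186 312.0 0.1422 [261.72198601 311.99979654]
0.186 311.96363636363634 0.1423 [261.71824573 311.96343051]
s1 head px 260 265 306 318 261.8333333333333 312.0
0.183 312.0 0.1397 [262.13479614 311.99991428]
0.183 312.0 0.1397 [262.13479614 311.99991428]
0.186 312.0 0.1422 [261.72198601 311.99979654]
0.186 312.0 0.1422 [261.72198601 311.99979654]
36 [240 262] [0.5744 0.1555 0.569 ] 0.5609 0.5889
37 [235 262] [0.5768 0.1602 0.5687] 0.5602 0.5943
38 [232 257] [0.5897 0.1622 0.568 ] 0.5652 0.5981
39 [229 231] [0.6004 0.1613 0.5667] 0.5984 0.6021
40 [227 229] [0.6029 0.162  0.5657] 0.6013 0.6049
41 [225 226] [0.6066 0.1605 0.5642] 0.6056 0.6076
42 [224 224] [0.6087 0.1603 0.5629] 0.6087 0.6087
120 [235 269] [0.5886 0.1425 0.4546] 0.5625 0.6097
121 [236 270] [0.5822 0.1443 0.4539] 0.5615 0.6088
122 [236 270] [0.584  0.1454 0.4528] 0.5613 0.6086
123 [235 271] [0.5841 0.1454 0.4514] 0.5605 0.61
124 [236 271] [0.5836 0.1453 0
[... 4355 characters left out ...]
 [0.588  0.1497 0.1385] 0.5873 0.5886
301 [266 267] [0.5881 0.15   0.1365] 0.5868 0.5894
302 [266 267] [0.5878 0.1518 0.1358] 0.5868 0.5888
303 [267 267] [0.5871 0.152  0.1337] 0.5871 0.5871
304 [267 267] [0.5879 0.1492 0.1292] 0.5879 0.5879
305 [267 267] [0.5879 0.1499 0.1276] 0.5879 0.5879
306 [267 267] [0.5877 0.1514 0.1266] 0.5877 0.5877
307 [267 267] [0.5884 0.1492 0.1226] 0.5884 0.5884
308 [267 267] [0.5884 0.1499 0.1209] 0.5884 0.5884
309 [267 267] [0.5883 0.1508 0.1194] 0.5883 0.5883
314 [268 268] [0.5876 0.1499 0.1074] 0.5876 0.5876
315 [268 268] [0.5874 0.1516 0.1066] 0.5874 0.5874
316 [268 268] [0.5879 0.1502 0.1031] 0.5879 0.5879
317 [268 268] [0.5877 0.1517 0.1021] 0.5877 0.5877
```

```bash
python3 -m jog '[{"hand":0,"x":0.5,"y":0,"z":0.1,"spin":0},{"hand":0,"x":1.2,"y":0,"z":0.2,"spin":0},{"hand":0,"x":2,"y":0,"z":0.2,"spin":0},{"hand":0,"x":2.5,"y":0,"z":0.2,"spin":-0.4},{"hand":0,"x":2.5,"y":0,"z":0.2,"spin":-0.4},{"hand":0,"x":2.5,"y":0,"z":0.2,"spin":-0.4},{"hand":0,"x":2.5,"y":0,"z":0.2,"spin":-0.4}]' 30
python3 - <<'E'
from m import *
s=snap('side','s2')[0][:,:,::-1]
cv2.imwrite('pics/c4.png',cv2.resize(s[265:335,235:305],(700,590),interpolation=cv2.INTER_CUBIC))
print(ctrl.sense()['eef_pos'],ctrl.sense()['ft_force'])
E
```

```text
time_s: 5.9
eef_pos: [0.5897, 0.1304, 0.2226]
tcp_rot: [[-0.113, 0.994, 0.0], [0.994, 0.113, -0.0], [-0.0, -0.0, -1.0]]
ft_force: [-0.4, 0.1, -3.3]
opening: 0.0101
[0.58973094 0.13031821 0.22263878] [-0.1725723   0.41946982 -3.61935302]
```

View pics/c4.png

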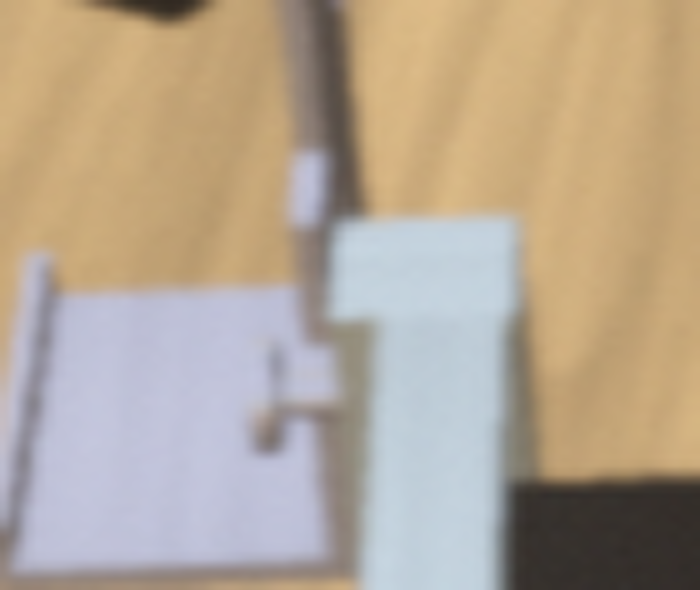

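```bash
python3 -m jog '[{"hand":0,"x":0.2,"y":0,"z":0,"spin":0},{"hand":0,"x":0.4,"y":0,"z":0,"spin":0},{"hand":0,"x":0.55,"y":0,"z":0,"spin":0},{"hand":0,"x":0.7,"y":0,"z":0,"spin":0},{"hand":0,"x":0.8,"y":0,"z":0,"spin":0},{"hand":0,"x":0.8,"y":0,"z":0,"spin":0}]' 30
```

```text
time_s: 6.55
eef_pos: [0.5888, 0.1386, 0.2226]
tcp_rot: [[-0.113, 0.994, -0.0], [0.994, 0.113, 0.0], [0.0, -0.0, -1.0]]
ft_force: [-0.2, 0.2, -4.2]
opening: 0.0103
```

```bash
python3 -m jog '[{"hand":0,"x":0.1,"y":0,"z":0,"spin":0},{"hand":0,"x":0.2,"y":0,"z":0,"spin":0},{"hand":0,"x":0.3,"y":0,"z":0,"spin":0},{"hand":0,"x":0.3,"y":0,"z":0,"spin":0}]' 30; python3 -c "
from plant import ctrl
s=ctrl.sense();print(s['eef_pos'],s['ft_force'],s['moment'])"
```

```text
time_s: 6.95
eef_pos: [0.5886, 0.1411, 0.2229]
tcp_rot: [[-0.112, 0.994, 0.0], [0.994, 0.112, -0.001], [-0.001, 0.0, -1.0]]
ft_force: [0.5, -4.6, -0.7]
opening: 0.0098
[0.58858166 0.1411195  0.22285061] [ 0.51133001 -4.63916424 -0.68612754] [-1.15994474 -0.08823774  0.05708693]
```

```bash
python3 -m jog '[{"hand":0,"x":-0.2,"y":0,"z":0,"spin":0},{"hand":0,"x":-0.3,"y":0,"z":-0.1,"spin":0},{"hand":0,"x":-0.3,"y":0,"z":-0.2,"spin":0},{"hand":0,"x":-0.2,"y":0,"z":-0.2,"spin":0},{"hand":0,"x":-0.1,"y":0,"z":-0.2,"spin":0},{"hand":0,"x":0,"y":0,"z":-0.2,"spin":0},{"hand":0,"x":0.1,"y":0,"z":-0.2,"spin":0},{"hand":0,"x":0.2,"y":0,"z":-0.2,"spin":0},{"hand":0,"x":0.2,"y":0,"z":-0.2,"spin":0}]' 30; python3 -c "
from plant import ctrl
s=ctrl.sense();print(s['eef_pos'],s['ft_force'],s['moment'])"
```

```text
time_s: 7.85
eef_pos: [0.5882, 0.1436, 0.2246]
tcp_rot: [[-0.113, 0.994, -0.0], [0.994, 0.113, 0.0], [0.0, -0.0, -1.0]]
ft_force: [0.4, -0.1, -3.3]
opening: 0.0099
[0.58822183 0.14357574 0.22461937] [ 0.39391617 -0.06801195 -3.31481576] [-0.02290817 -0.02239853  0.02437537]
```

Free at 2 mm higher; keep creeping.

```bash
python3 -m jog '[{"hand":0,"x":0.15,"y":0,"z":0,"spin":0},{"hand":0,"x":0.3,"y":0,"z":0,"spin":0},{"hand":0,"x":0.45,"y":0,"z":0,"spin":0},{"hand":0,"x":0.45,"y":0,"z":0,"spin":0}]' 30; python3 -c "
from plant import ctrl
s=ctrl.sense();print(s['eef_pos'],s['ft_force'],s['moment'])"
```

```text
time_s: 8.25
eef_pos: [0.5877, 0.1481, 0.2246]
tcp_rot: [[-0.113, 0.994, -0.0], [0.994, 0.113, 0.0], [0.0, -0.0, -1.0]]
ft_force: [0.6, 0.4, -4.2]
opening: 0.0095
[0.5876952  0.14805038 0.22463439] [ 0.62052203  0.36864811 -4.23407616] [-0.02593527 -0.05206446 -0.00298343]
```

```bash
python3 -m jog '[{"hand":0,"x":0.2,"y":0,"z":0,"spin":0},{"hand":0,"x":0.4,"y":0,"z":0,"spin":0},{"hand":0,"x":0.6,"y":0,"z":0,"spin":0},{"hand":0,"x":0.8,"y":0,"z":0,"spin":0},{"hand":0,"x":1.0,"y":0,"z":0,"spin":0},{"hand":0,"x":1.0,"y":0,"z":0,"spin":0}]' 30
```

```text
time_s: 8.85
eef_pos: [0.5866, 0.1581, 0.2247]
tcp_rot: [[-0.113, 0.994, -0.0], [0.994, 0.113, 0.0], [0.0, 0.0, -1.0]]
ft_force: [-0.9, -1.2, -3.6]
opening: 0.0097
```

```bash
python3 -m jog '[{"hand":0,"x":0.2,"y":0,"z":0,"spin":0},{"hand":0,"x":0.4,"y":0,"z":0,"spin":0},{"hand":0,"x":0.6,"y":0,"z":0,"spin":0},{"hand":0,"x":0.8,"y":0,"z":0,"spin":0},{"hand":0,"x":1.0,"y":0,"z":0,"spin":0},{"hand":0,"x":1.0,"y":0,"z":0,"spin":0}]' 30
```

```text
time_s: 9.45
eef_pos: [0.5854, 0.168, 0.2247]
tcp_rot: [[-0.113, 0.994, 0.0], [0.994, 0.113, 0.0], [0.0, 0.0, -1.0]]
ft_force: [0.0, -0.3, -3.4]
opening: 0.0097
```

```bash
python3 -m jog '[{"hand":0,"x":0.2,"y":0,"z":0,"spin":0},{"hand":0,"x":0.4,"y":0,"z":0,"spin":0},{"hand":0,"x":0.6,"y":0,"z":0,"spin":0},{"hand":0,"x":0.8,"y":0,"z":0,"spin":0},{"hand":0,"x":1.0,"y":0,"z":0,"spin":0},{"hand":0,"x":1.0,"y":0,"z":0,"spin":0}]' 30; python3 -c "
from plant import ctrl
s=ctrl.sense();print(s['eef_pos'],s['ft_force'],s['moment'])"
```

```text
time_s: 10.05
eef_pos: [0.5843, 0.1779, 0.2247]
tcp_rot: [[-0.113, 0.994, 0.0], [0.994, 0.113, 0.0], [0.0, 0.0, -1.0]]
ft_force: [-0.3, 0.0, -2.9]
opening: 0.01
[0.58431287 0.17792585 0.2246563 ] [-0.34166909  0.00532597 -2.90220952] [ 0.0187844  -0.02421768 -0.03902826]
```

```bash
python3 -m jog '[{"hand":0,"x":0.2,"y":0,"z":0,"spin":0},{"hand":0,"x":0.4,"y":0,"z":0,"spin":0},{"hand":0,"x":0.5,"y":0,"z":0,"spin":0},{"hand":0,"x":0.5,"y":0,"z":0,"spin":0}]' 30
```

```text
time_s: 10.45
eef_pos: [0.5838, 0.1828, 0.2246]
tcp_rot: [[-0.113, 0.994, -0.0], [0.994, 0.113, 0.0], [0.0, -0.0, -1.0]]
ft_force: [-0.2, -0.7, -3.6]
opening: 0.0099
```

```bash
python3 -m jog '[{"hand":0,"x":0.1,"y":0,"z":0,"spin":0},{"hand":0,"x":0.2,"y":0,"z":0,"spin":0},{"hand":0,"x":0.2,"y":0,"z":0,"spin":0}]' 30; python3 -c "
from plant import ctrl
s=ctrl.sense();print(s['eef_pos'],s['ft_force'],s['moment'])"
```

```text
time_s: 10.75
eef_pos: [0.5836, 0.1847, 0.2246]
tcp_rot: [[-0.113, 0.994, 0.0], [0.994, 0.113, 0.0], [0.0, 0.0, -1.0]]
ft_force: [0.0, 0.2, -4.1]
opening: 0.0095
[0.58356678 0.18472722 0.22464819] [ 7.01666405e-04  1.80265797e-01 -4.12564816e+00] [-0.02472843 -0.0175492   0.01913395]
```

```bash
python3 -m jog '[{"hand":0,"x":0.1,"y":0,"z":0,"spin":0},{"hand":0,"x":0.1,"y":0,"z":0,"spin":0},{"hand":0,"x":0.1,"y":0,"z":0,"spin":0}]' 30
```

```text
time_s: 11.05
eef_pos: [0.5835, 0.1856, 0.2247]
tcp_rot: [[-0.113, 0.994, 0.0], [0.994, 0.113, -0.0], [-0.0, 0.0, -1.0]]
ft_force: [-0.6, 0.5, -3.1]
opening: 0.0096
```

```bash
python3 -m jog '[{"hand":0,"x":0.1,"y":0,"z":0,"spin":0},{"hand":0,"x":0.1,"y":0,"z":0,"spin":0},{"hand":0,"x":0.1,"y":0,"z":0,"spin":0}]' 30; python3 -c "
from plant import ctrl
s=ctrl.sense();print(s['eef_pos'],s['ft_force'],s['moment'])"
```

```text
time_s: 11.35
eef_pos: [0.5833, 0.1866, 0.2247]
tcp_rot: [[-0.113, 0.994, 0.0], [0.994, 0.113, -0.0], [-0.0, -0.0, -1.0]]
ft_force: [-0.1, -0.4, -4.4]
opening: 0.0098
[0.58332932 0.18661008 0.22465453] [-0.09743246 -0.42776975 -4.44735874] [-0.05647694 -0.0519848   0.02712523]
```

```bash
python3 -m jog '[{"hand":0,"x":0.1,"y":0,"z":0,"spin":0},{"hand":0,"x":0.1,"y":0,"z":0,"spin":0},{"hand":0,"x":0.1,"y":0,"z":0,"spin":0}]' 30
```

```text
time_s: 11.65
eef_pos: [0.5832, 0.1876, 0.2247]
tcp_rot: [[-0.113, 0.994, 0.0], [0.994, 0.113, 0.0], [0.0, 0.0, -1.0]]
ft_force: [0.0, 0.2, -3.7]
opening: 0.0098
```

```bash
python3 -m jog '[{"hand":0,"x":0.1,"y":0,"z":0,"spin":0},{"hand":0,"x":0.1,"y":0,"z":0,"spin":0},{"hand":0,"x":0.1,"y":0,"z":0,"spin":0}]' 30; python3 -c "
from plant import ctrl
s=ctrl.sense();print(s['eef_pos'],s['ft_force'],s['moment'])"
```

```text
time_s: 11.95
eef_pos: [0.5831, 0.1886, 0.2246]
tcp_rot: [[-0.113, 0.994, -0.0], [0.994, 0.113, -0.0], [-0.0, -0.0, -1.0]]
ft_force: [1.3, 0.9, -3.2]
opening: 0.0099
[0.58311088 0.18860533 0.22464226] [ 1.25145442  0.85976669 -3.17594931] [-0.02267747 -0.04313737  0.06210984]
```

```bash
python3 -m jog '[{"hand":0,"x":0.1,"y":0,"z":0,"spin":0},{"hand":0,"x":0.1,"y":0,"z":0,"spin":0},{"hand":0,"x":0.1,"y":0,"z":0,"spin":0}]' 30
```

```text
time_s: 12.25
eef_pos: [0.583, 0.1895, 0.2246]
tcp_rot: [[-0.113, 0.994, 0.0], [0.994, 0.113, -0.0], [-0.0, 0.0, -1.0]]
ft_force: [-1.0, -1.2, -3.6]
opening: 0.0095
```

```bash
python3 -m jog '[{"hand":0,"x":0.1,"y":0,"z":0,"spin":0},{"hand":0,"x":0.1,"y":0,"z":0,"spin":0},{"hand":0,"x":0.1,"y":0,"z":0,"spin":0}]' 30; python3 - <<'E'
from m import *
s=ctrl.sense();print(s['eef_pos'],s['ft_force'],s['moment'])
s=snap('side','s3')[0][:,:,::-1];t=snap('top','t3')[0][:,:,::-1]
cv2.imwrite('pics/c5.png',np.hstack([cv2.resize(s[250:340,220:310],(400,560),interpolation=cv2.INTER_CUBIC),cv2.resize(t[170:240,110:180],(400,560),interpolation=cv2.INTER_CUBIC)]))
E
```

```text
time_s: 12.55
eef_pos: [0.5829, 0.1904, 0.2246]
tcp_rot: [[-0.112, 0.994, 0.0], [0.994, 0.112, -0.0], [-0.0, -0.0, -1.0]]
ft_force: [1.4, -3.4, -4.7]
opening: 0.0097
[0.58293201 0.19039695 0.22461329] [ 1.39445212 -3.40510091 -4.69004114] [-1.01697053 -0.18654662 -0.00405858]
```

View pics/c5.png

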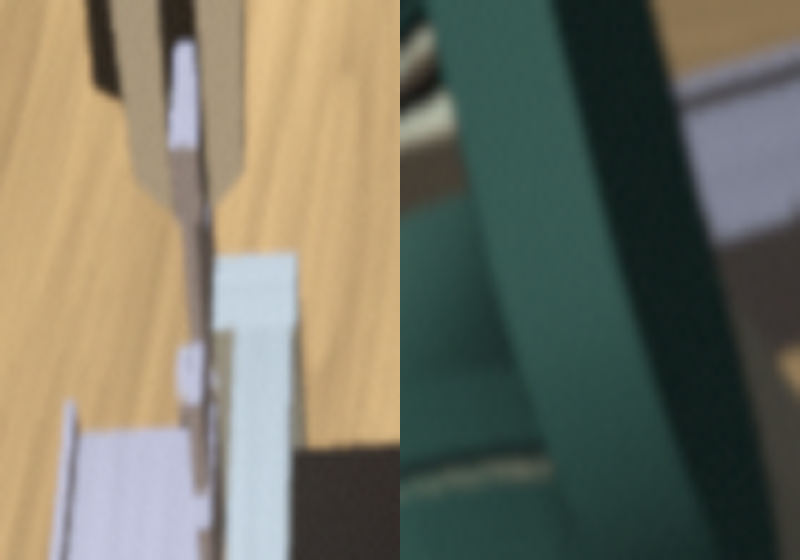

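```bash
python3 -m jog '[{"hand":0,"x":-0.1,"y":0,"z":0,"spin":0},{"hand":0,"x":-0.2,"y":0,"z":0,"spin":0},{"hand":0,"x":-0.2,"y":0,"z":0,"spin":0},{"hand":0,"x":-0.2,"y":0,"z":0.15,"spin":0},{"hand":0,"x":-0.2,"y":0,"z":0.3,"spin":0},{"hand":0,"x":-0.2,"y":0,"z":0.4,"spin":0},{"hand":0,"x":-0.2,"y":0,"z":0.4,"spin":0}]' 30; python3 -c "
from plant import ctrl
s=ctrl.sense();print(s['eef_pos'],s['ft_force'],s['moment'])"
```

```text
time_s: 13.35
eef_pos: [0.583, 0.1886, 0.2204]
tcp_rot: [[-0.113, 0.994, -0.0], [0.994, 0.113, -0.0], [0.0, -0.0, -1.0]]
ft_force: [-0.2, -0.6, -3.6]
opening: 0.0101
[0.58304171 0.18863416 0.22038414] [-0.20436989 -0.59284278 -3.5914975 ] [-0.02872253 -0.01491817 -0.03191232]
```

Free and inside the notch (4 mm below the channel level with no force). Keep lowering.

```bash
python3 -m jog '[{"hand":0,"x":0,"y":0,"z":0.15,"spin":0},{"hand":0,"x":0,"y":0,"z":0.3,"spin":0},{"hand":0,"x":0,"y":0,"z":0.3,"spin":0}]' 30
```

```text
time_s: 13.65
eef_pos: [0.583, 0.1886, 0.2173]
tcp_rot: [[-0.113, 0.994, -0.0], [0.994, 0.113, -0.0], [-0.0, -0.0, -1.0]]
ft_force: [1.0, 0.0, -3.9]
opening: 0.0095
```

```bash
python3 -m jog '[{"hand":0,"x":0,"y":0,"z":0.1,"spin":0},{"hand":0,"x":0,"y":0,"z":0.1,"spin":0},{"hand":0,"x":0,"y":0,"z":0.1,"spin":0}]' 30
```

```text
time_s: 13.95
eef_pos: [0.5831, 0.1886, 0.2167]
tcp_rot: [[-0.113, 0.994, 0.0], [0.994, 0.113, 0.0], [0.0, 0.0, -1.0]]
ft_force: [-0.3, -0.2, -3.1]
opening: 0.0095
```

```bash
python3 -m jog '[{"hand":0,"x":0,"y":0,"z":0.1,"spin":0},{"hand":0,"x":0,"y":0,"z":0.1,"spin":0},{"hand":0,"x":0,"y":0,"z":0.1,"spin":0}]' 30; python3 -c "
from plant import ctrl
s=ctrl.sense();print(s['eef_pos'],s['ft_force'],s['moment'])"
```

```text
time_s: 14.25
eef_pos: [0.5832, 0.1886, 0.2157]
tcp_rot: [[-0.113, 0.994, 0.0], [0.994, 0.113, 0.0], [0.0, 0.0, -1.0]]
ft_force: [-0.3, -0.1, -2.7]
opening: 0.0099
[0.58315285 0.18860814 0.21573164] [-0.33558838 -0.11851198 -2.71958777] [-0.00805078 -0.08559196 -0.02625959]
```

```bash
python3 -m jog '[{"hand":0,"x":0,"y":0,"z":0.07,"spin":0},{"hand":0,"x":0,"y":0,"z":0.07,"spin":0},{"hand":0,"x":0,"y":0,"z":0.07,"spin":0}]' 30
```

```text
time_s: 14.55
eef_pos: [0.5832, 0.1886, 0.2154]
tcp_rot: [[-0.113, 0.994, 0.001], [0.994, 0.113, 0.0], [0.0, 0.001, -1.0]]
ft_force: [-0.3, -0.6, 3.5]
opening: 0.0101
```

```bash
python3 -m jog '[{"hand":0,"x":0,"y":0,"z":0.05,"spin":0},{"hand":0,"x":0,"y":0,"z":0.05,"spin":0},{"hand":0,"x":0,"y":0,"z":0.05,"spin":0}]' 30; python3 -c "
from plant import ctrl
s=ctrl.sense();print(s['eef_pos'],s['ft_force'],s['moment'])"
```

```text
time_s: 14.85
eef_pos: [0.5833, 0.1887, 0.2153]
tcp_rot: [[-0.113, 0.994, 0.001], [0.994, 0.113, 0.0], [0.0, 0.001, -1.0]]
ft_force: [-0.6, -0.0, 7.3]
opening: 0.0099
[0.58329897 0.18866159 0.2152785 ] [-0.6290572  -0.01896066  7.34328967] [-0.14214561  0.3137906   0.03174956]
```

```bash
python3 -m jog '[{"hand":0,"x":0,"y":0,"z":-0.06,"spin":0},{"hand":0,"x":0,"y":0,"z":-0.06,"spin":0},{"hand":0.13,"x":0,"y":0,"z":-0.06,"spin":0},{"hand":0.15,"x":0,"y":0,"z":-0.06,"spin":0},{"hand":0.17,"x":0,"y":0,"z":-0.06,"spin":0},{"hand":0.2,"x":0,"y":0,"z":-0.06,"spin":0},{"hand":0.3,"x":0,"y":0,"z":-0.06,"spin":0},{"hand":0.5,"x":0,"y":0,"z":-0.06,"spin":0},{"hand":0.5,"x":0,"y":0,"z":-0.06,"spin":0},{"hand":0.5,"x":0,"y":0,"z":-0.06,"spin":0},{"hand":0.5,"x":0,"y":0,"z":-0.06,"spin":0}]' 20; python3 - <<'E'
from m import *
s=ctrl.sense();print(s['eef_pos'],s['ft_force'],s['moment'])
s=snap('side','s4')[0][:,:,::-1]
cv2.imwrite('pics/c6.png',cv2.resize(s[220:340,200:320],(600,600),interpolation=cv2.INTER_CUBIC))
E
```

```text
time_s: 15.95
eef_pos: [0.5831, 0.1886, 0.215]
tcp_rot: [[-0.113, 0.994, -0.0], [0.994, 0.113, 0.0], [0.0, -0.0, -1.0]]
ft_force: [-0.3, -0.6, -0.7]
opening: 0.0461
[0.58309022 0.18861412 0.21504652] [-0.33353577 -0.63143535 -0.69703967] [ 0.01409318 -0.07931583  0.01563815]
```

View pics/c6.png

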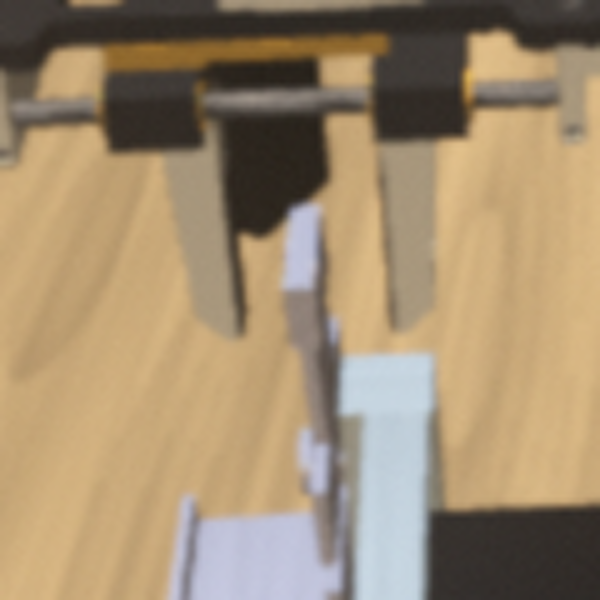

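The bracket hangs on its own between the open fingers, (305,250) in the crop, behind the stud head at (305,455), nearly upright. Now retreat straight up.

```bash
python3 -m jog '[{"hand":0.5,"x":0,"y":0,"z":-1,"spin":0},{"hand":0.5,"x":0,"y":0,"z":-3,"spin":0},{"hand":0.5,"x":0,"y":0,"z":-6,"spin":0},{"hand":0.5,"x":0,"y":0,"z":-10,"spin":0},{"hand":0.5,"x":0,"y":0,"z":-12,"spin":0},{"hand":0.5,"x":0,"y":0,"z":-12,"spin":0},{"hand":0.5,"x":0,"y":0,"z":-12,"spin":0}]' 20; python3 - <<'E'
from m import *
s=ctrl.sense();print(s['eef_pos'],s['ft_force'])
s=snap('side','s5')[0][:,:,::-1]
P=cloud('side','s5')
cv2.imwrite('pics/c7.png',cv2.resize(s[200:360,180:340],(600,600),interpolation=cv2.INTER_CUBIC))
p=P.reshape(-1,3);p=p[~np.isnan(p[:,0])]
def sel(x0,x1,y0,y1,z0,z1):
    return p[(p[:,0]>x0)&(p[:,0]<x1)&(p[:,1]>y0)&(p[:,1]<y1)&(p[:,2]>z0)&(p[:,2]<z1)]
print('flange top',rect(sel(.55,.63,.14,.24,.214,.235)))
t=sel(.603,.64,.14,.24,.07,.095);print('tray',rect(t));A=np.c_[t[:,:2],np.ones(len(t))];print('tray plane slopes',np.linalg.lstsq(A,t[:,2],rcond=None)[0])
E
```

```text
time_s: 16.7
eef_pos: [0.5831, 0.1886, 0.3353]
tcp_rot: [[-0.113, 0.994, 0.0], [0.994, 0.113, 0.0], [0.0, 0.0, -1.0]]
ft_force: [0.0, 0.7, -1.5]
opening: 0.0466
[0.58312791 0.18859042 0.33527811] [ 0.035255    0.66147119 -1.50731512]
flange top (198, ((584.8336791992188, 191.50949096679688), (10.571599006652832, 46.191829681396484), 6.401968955993652), np.float64(0.2318))
tray (861, ((621.4653930664062, 192.0843048095703), (36.84153747558594, 95.7885971069336), 0.08992286771535873), np.float64(0.0832))
tray plane slopes [0.08600293 0.00111128 0.03018636]
```

View pics/c7.png

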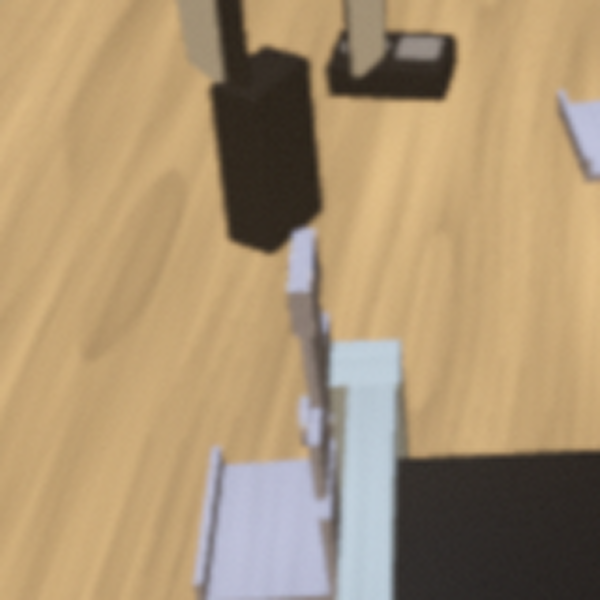

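```bash
python3 -m jog '[{"hand":0.5,"x":0,"y":0,"z":0,"spin":0},{"hand":0.5,"x":0,"y":0,"z":0,"spin":0},{"hand":0.5,"x":0,"y":0,"z":0,"spin":0},{"hand":0.5,"x":0,"y":0,"z":0,"spin":0}]' 20; python3 - <<'E'
from m import *
snap('side','s6');a=np.load('pics/s6.npy')-np.load('pics/s5.npy')
print('change in bracket area (m)',np.median(abs(a[255:360,230:270])))
print(ctrl.job_done())
E
```

```text
time_s: 17.15
eef_pos: [0.5831, 0.1886, 0.3348]
tcp_rot: [[-0.113, 0.994, -0.0], [0.994, 0.113, -0.0], [-0.0, -0.0, -1.0]]
ft_force: [-1.0, 0.7, -0.4]
opening: 0.0464
change in bracket area (m) 0.0017850995
the job is handed in; nothing more can be done
None
```

The slotted bracket is hanging on the stud, released, with its tray to the front. I handed the job in at about 17 s; no verdict is reported.

**How it went:** I gripped the bracket by its top flange and carried it to the clear side of the post. The first try at the slot touched the stud's upper side at about 5 N, so I backed off, raised it 2 mm and slid it in. It met the slot's end at about 3.4 N. I then backed off 2 mm, lowered it about 9 mm until the notch rested on the stud (about 11 N change at the wrist), eased off, opened the fingers and went straight up.

**Last checks:**
- **Stud height:** about 0.145 m, some 5 mm below the rack mark.
- **Bracket position:** its yaw is 6.4°, the same as the rack's. The flange top is at 0.232 m, against 0.233 m expected.
- **Upright:** the last picture shows it nearly upright behind the stud's head, with the gripper clear. A rough fit of the tray slope gave 0.086 rad; some of that may come from the front lip being included.
- **Stillness:** two depth images about half a second apart differed by a median of 1.8 mm over the bracket area. I took that as camera noise but did not confirm it separately.
- **One disagreement:** the cameras put the stud at y = 0.185 m, but feeling for it gave about 0.188 m. I went by the feel.
- **Not checked:** I did not re-measure the holed bracket, the handheld radio or the microphone. The arm stayed well clear of them.

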